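Put the washed dicer cassette away, then hold the lock plunger back for the blade change

TASK

I am changing blades on the vegetable dicer. First take the washed blade cassette with the green tab off the draining grid and lower it - don't drop it - all the way down into its own slot in the wooden stand, the one with the green tag. Then take the red knob of the spring-loaded lock plunger on the dicer's side, pull it straight out as far as it goes, and finish while still holding it there, so that the pin stays clear of the orange cassette: I will lift that one out myself, so leave it, the stored cassettes and the other things on the worktop where they are.

Things in the scene. Friction and masses are not known exactly. Their poses are not given: they have to be found in the camera images.
- cassette_green: Washed blade cassette: upright grey frame 80 mm wide (its y axis), 16 mm thick (x), 76 mm high, with a steel blade grid in it and a green grip tab centred on top: 42 mm wide (y), 12 mm thick (x), from 74 to 108 mm above the underside. Origin: centre of the underside, z up. Stands loose on the draining grid; 0.12 kg. The same either way round (half a turn).
- holder_green: Black holder with a sloping green tag on its -y end (towards the robot), one of four 40 mm apart on the wooden stand, in changing order; fixed. Origin: centre of its underside, z up. Slot 84 mm long (y), 21 mm wide (x), floor 5 mm above the origin, walls to 31 mm, flared lips to 40 mm. A cassette stands in it y along y, its underside 5 mm above this origin.
- holder_orange: The same kind of holder with an orange tag: empty too, kept for the orange cassette that is in the dicer.
- holder_blue: The same kind of holder with a blue tag; holds the blue cassette.
- holder_yellow: The same kind of holder with a yellow tag; holds the yellow cassette.
- cassette_orange: Same size of cassette with an orange tab, locked in the dicer's blade gate by the plunger; tab top 144 mm above the worktop. Leave it.
- cassette_blue: Same size of cassette with a blue tab, stored in its holder; tab top 127 mm above the worktop. Leave it.
- cassette_yellow: Same size of cassette with a yellow tab, stored in its holder. Leave it.
- drainer: Black wire draining grid, 190 mm (x) by 214 mm (y), its raised ends up to 33 mm high; things stand on it 7 mm above the worktop. Origin: centre of the underside. Fixed.
- dicer: Hand-lever vegetable dicer of aluminium on suction feet, fixed; 300 mm long (its x axis), 110 mm wide (144 mm over the feet). Origin: centre of its underside on the worktop. The blade gate at x = -95 mm has two posts 116 mm high, outer faces at y = +-54 mm; the lever rises to 290 mm at x = +190 mm. The lock plunger sticks out of the +y post.
- plunger_knob (a point): Middle of the lock plunger's red knob. The knob is round, 20 to 28 mm across (widest at its outer end), 27 mm long, its axis level along this frame's y. It lies 94 mm above the worktop and, seated, 31 mm outside the post's face, with free space beside, above and below. The plunger pulls out along +y of this frame (the dicer's +y, away from the gate).
- plunger (a joint): How far the plunger is pulled out, m: 0 = seated (pin 10 mm deep in the orange cassette's side hole), 0.010 = pin just leaves the hole, 0.014 = fully back at its stop. A spring pulls it home with 6 N when seated, rising to 13 N at the stop.
- mug: Mug, 82x114x91 mm; bystander. Origin: centre of the underside.
- bowl: Red bowl, 190 mm across, 108 mm high; bystander. Origin: centre of the underside. It stands below a wall cabinet that hangs over the back of the worktop: underside 0.46 m above the worktop, front about 0.56 m ahead of the robot base, so keep the wrist and arm in front of it.
- spoon: Teaspoon, 130 mm long, lying at the far side of the draining grid; bystander. Origin: centre of the underside.
- twist_timer: Red and white kitchen timer, 64 mm across, 52 mm high; bystander. Origin: centre of the underside.
Not all that is in view belongs to the job. Leave any purple look-alike of the cassette_green alone.

How it is judged:
On the way, in this order (a step that is already met when the one before it is completed fails the run):
1. the green cassette stands fully home in the green-tagged slot and is let go (x of cassette_green in the frame of holder_green between -0.004 and 0.004 m and y of cassette_green in the frame of holder_green between -0.005 and 0.005 m and z of cassette_green in the frame of holder_green below 0.008 m and angle between the z axis of cassette_green and the z axis of holder_green, either way round below 0.06 rad and angle between the y axis of cassette_green and the y axis of holder_green, either way round below 0.12 rad and contact force between the fingers and cassette_green below 0.1 N and linear speed of cassette_green below 0.02 m/s), for 0.2 s.
2. the plunger is pulled fully back, the pin clear of the orange cassette (value of joint plunger above 0.0125 m and contact force between the fingers and dicer above 3 N and distance between the grasp point and plunger_knob below 0.04 m), for 0.2 s.
At the end, for the whole second after the job is handed in: Green cassette untouched on the floor of the green-tagged slot (3 mm, 0.06 rad); plunger out over 12.5 of 14 mm and held by the fingers (over 3 N, grasp point within 40 mm of the knob); orange cassette still down in the dicer, blue and yellow in their holders, bystanders moved under 30 mm (all of step 2 and x of cassette_green in the frame of holder_green between -0.004 and 0.004 m and y of cassette_green in the frame of holder_green between -0.005 and 0.005 m and z of cassette_green in the frame of holder_green below 0.008 m and angle between the z axis of cassette_green and the z axis of holder_green, either way round below 0.06 rad and angle between the y axis of cassette_green and the y axis of holder_green, either way round below 0.12 rad and z of cassette_orange in the frame of dicer below 0.042 m and distance between cassette_blue and holder_blue below 0.012 m and distance between cassette_yellow and holder_yellow below 0.012 m and contact force between the fingers and cassette_green below 0.1 N and distance of each of mug, bowl, spoon, twist_timer from where it was at the start of the episode below 0.03 m); the arm keeps its last pose, push and grip.
It fails at once if the green cassette is dropped into the slot (faster than 0.5 m/s while entering it) (horizontal distance between cassette_green and holder_green below 0.015 m and z of cassette_green in the frame of holder_green below 0.032 m and linear speed of cassette_green above 0.5 m/s).
It fails at once if the orange cassette is lifted in the dicer by more than 10 mm (z of cassette_orange in the frame of dicer above 0.046 m).
It fails at once if a stored cassette is shifted in or out of its holder by more than 15 mm (distance between cassette_blue and holder_blue above 0.02 m or distance between cassette_yellow and holder_yellow above 0.02 m).
It fails at once if a bystander is moved by more than 40 mm (distance of any of mug, bowl, spoon, twist_timer from where it was at the start of the episode above 0.04 m).
It also fails if it takes over 58 s, if anything falls off the work surface, if the arm or the gripper's body presses on something with over 40 N, if the wrist force passes 120 N, or if a joint passes its speed limit or range.

ROBOT

A 6-joint arm with a two-finger parallel gripper is mounted at the origin on a cart in front of the work surface, level with it; the furniture and walls round the work are solid. World frame = base frame: x ahead of the robot, y to its left, z up, the work surface at z = 0. Lengths are in m, angles in rad, forces in N, time in s.
With the tool pointing down it reaches from about 0.375 to 0.9 m from the base axis. Payload 3.1 kg.
Tool frame: the origin (TCP) lies at the very end of the fingers, on their centre line; the grasp point (between the pads) lies 19 mm behind it; z points along the fingers, y is the line along which they close (so a half turn about z gives the same grasp; the last joint's range is limited). The gripper opens to 87 mm and grips with 3 to 60 N. Pads are 19 mm wide; open, the fingers measure 117 mm over their backs; the gripper's body (75 mm by 190 mm) begins 51 mm behind the grasp point.
Start: joints at [-1.407, 0.527, 1.433, -0, 1.181, -0.178], TCP at [0.21, -0.589, 0.223] pointing down, gripper open.
Joint ranges: [-3.08, 3.08], [-0.75, 2.2], [0.22, 2.44], [-1.43, 4.57], [0, 2.65], [-2.85, 2.85]. Speed limits (rad/s): [2.79, 2.79, 3.14, 3.14, 3.14, 3.14].

INTERFACE

Orientations are given as a unit quaternion [x, y, z, w].
In Python, from rig import robot gives the robot as it stands. The module is installed in compiled form; this text tells all that it offers.
- The arm moves only by the tool servo_tool, never from a script. Its argument "rows" is one flat list of numbers, 5 for each row, row after row: the closure, from -1 (fully open) to 1 (shut), so that 0 is half open, then the shift along the tool's x, y, z in m, then the turn about the tool's z in degrees. A call has 1 to 5 rows; each row shifts and turns the commanded pose from where the row before left it, along the tool's axes as they then stand; what a row does not reach is not made up. A row lasts 1/12 s, in which the tool goes at most 41.7 mm and 7.16 degrees, less where a joint would pass 70% of its speed; a pose out of reach is approached as far as the arm can. A call with a gripper value outside its range is refused whole. The fingers move at their own pace and stop on an object; "newtons" is the grip in N (left out, the last holds). Time passes only in rows, so rows that do not move let the fingers close. It gives the time, the measured TCP pose, the force, the opening and the grip force at its end, in the units of the state.
- robot.get_obs(): the state, without advancing time (a new reading comes with each control period).
- robot.camera(name): name is "scene" or "top" or "wrist"; returns a dict with "pixels" (384x512x3 uint8, red, green, blue), "intrinsics" (3x3 intrinsics, pixels), "dist" ([k1, k2, p1, p2, k3] as OpenCV has them; the pictures are not rectified), "rvec" (rotation vector, rad) and "tvec" (3), from world to camera coordinates, as OpenCV has them; the wrist camera has in their place "mount" (4x4, takes a point from camera to tool coordinates, whose origin is the TCP and whose axes are the flange's). Camera axes: x right, y down, z forward; pixel columns grow to the right and rows downward; lengths in m; the calibration is good to about 2 mm. A picture is of the moment at which its call begins: read the wrist's pose just before it. There is no depth.
- robot.hand_in(): hands the job in; it is judged then, once.
Trained networks look in a picture, given as the dict that the camera call returned (one of the last four; its "shot" number tells which), for a name from the list of things; names that differ only in an ending like _2 or _b are one class to them, and where a whole thing is asked for, a point or a joint stands for the part that bears it (a point fixed in the world has none). Each returns a list of dicts, best first, with "score" (0 to 1); they miss things now and then, are a little off and sometimes report something else, mostly with a low value. They report only what shows in the picture. A call takes as long as a camera call. They do not tell look-alikes from the thing itself.
- robot.spot_in(picture, query): "at" ([x, y, z] in m, in world coordinates, good to about 4 mm: the middle of the surface that is visible of it).
- robot.outline_of(picture, query): "region" (384x512 bool, what is visible of it).
- robot.place_of(picture, query): "at" ([x, y, z] in m, in world coordinates, good to about 4 mm: a listed point, or the origin of a listed thing).
The state is a dict: "time": time; "q": joint angles; "joint_velocities": joint speeds; "joint_torque": joint torques, N m; "position": TCP position; "tool_rot": TCP orientation; "ft_force": force on the tool from outside, world axes, zero at the start; "moment": the same for the moment, N m; "grip_width": finger opening in m; "grip_force": force on a finger pad.
Only numpy, scipy, OpenCV 4.12 (cv2) and the standard library are available. Lean on these libraries where they do the work, as an engineer would, in place of code of your own. Each camera call takes 0.05 s, during which the arm holds its last target. There are 200 camera calls.

## Working session

There is one attempt and no reset: what is moved stays moved. The work goes in short steps, Python scripts to look and compute and a tool call to move; the robot and the scene stay as the last step left them, time stands still between calls to the robot, and variables do not carry over. Pictures are saved under pics/ and viewed, at most 10 in all, crops included, and the job is handed in when it is done.

Besides the shell and the picture viewer there is one more tool, called after "Emit:" by a JSON object that holds its "name" and its "arguments". servo_tool: Moves the arm, as the interface text tells. Its arguments: {"type":"object","properties":{"rows":{"type":"array","items":{"type":"number"}},"newtons":{"type":"number"}},"required":["rows"]}

```bash
mkdir -p pics
python3 - <<'E'
from rig import robot
import cv2,numpy as np
o=robot.get_obs();print(o['time'],o['position'],o['tool_rot'],o['grip_width'])
ims=[]
for n in("scene","top"):
    p=robot.camera(n);ims.append(p['pixels']);cv2.imwrite(f'pics/{n}0.png',cv2.resize(p['pixels'][:,:,::-1],(800,600)))
    for q in("cassette_green","holder_green","holder_orange","holder_blue","holder_yellow","plunger_knob","dicer","drainer","cassette_blue","mug","bowl","twist_timer"):
        print(n,q,[(np.round(d['at'],3).tolist(),round(d['score'],2)) for d in robot.place_of(p,q)[:3]])
E
```

```text
0.0 [ 0.209991   -0.58790147  0.22156673] [ 9.85343239e-01  1.70580051e-01 -3.41950984e-06 -1.07141797e-03] 0.0870912005881338
scene cassette_green [([0.424, -0.155, -0.002], 0.77), ([0.459, 0.026, 0.007], 0.7)]
scene holder_green [([0.469, 0.309, 0.015], 0.75)]
scene holder_orange [([0.488, 0.39, 0.012], 0.73)]
scene holder_blue [([0.468, 0.269, 0.015], 0.67)]
scene holder_yellow [([0.485, 0.342, 0.013], 0.83), ([0.466, 0.268, 0.015], 0.2), ([0.468, 0.306, 0.017], 0.17)]
scene plunger_knob []
scene dicer [([0.539, -0.346, 0.002], 0.55)]
scene drainer [([0.48, 0.044, -0.004], 0.8)]
scene cassette_blue [([0.461, 0.269, 0.02], 0.85)]
scene mug [([0.547, 0.026, 0.008], 0.34)]
scene bowl [([0.7, -0.077, -0.002], 0.63)]
scene twist_timer [([0.657, 0.33, 0.004], 0.64)]
top cassette_green [([0.424, -0.155, -0.002], 0.71), ([0.46, 0.026, 0.007], 0.69)]
top holder_green [([0.472, 0.304, 0.018], 0.89)]
top holder_orange [([0.49, 0.386, 0.02], 0.73)]
top holder_blue [([0.464, 0.269, 0.016], 0.56)]
top holder_yellow [([0.478, 0.347, 0.012], 0.41)]
top plunger_knob [([0.432, -0.272, 0.092], 0.45)]
top dicer [([0.534, -0.353, -0.001], 0.56), ([0.69, 0.077, 0.003], 0.54)]
top drainer [([0.477, 0.047, -0.001], 0.96)]
top cassette_blue [([0.462, 0.264, 0.019], 0.48)]
top mug [([0.689, 0.077, 0.002], 0.82), ([0.494, 0.384, 0.02], 0.46)]
top bowl [([0.699, -0.084, 0.002], 0.87), ([0.481, 0.346, 0.012], 0.2)]
top twist_timer [([0.659, 0.331, 0.002], 0.51)]
```

View pics/scene0.png

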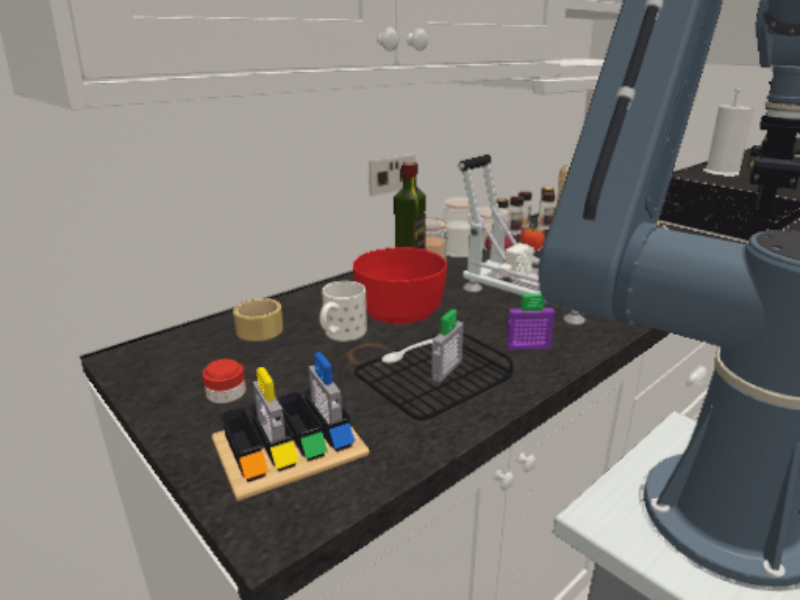

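View pics/top0.png

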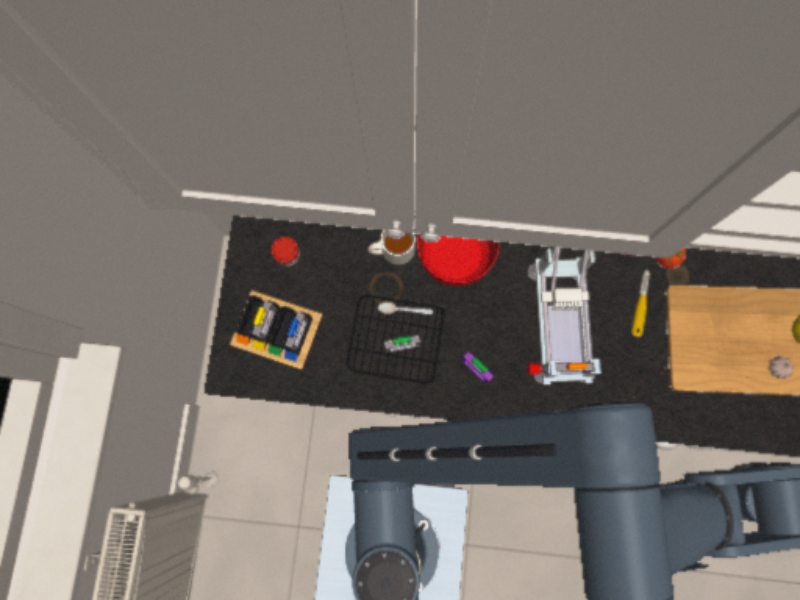

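The scene shows two candidates: the grey cassette with a green tab on the drainer (scene px 447,345; top px 402,342) and the purple look-alike on the worktop (scene px 530,325; top px 478,367). The grey one on the drainer is the one meant. The green-tagged slot is the second from the right in the stand, empty (scene px 300,425). I'll move over the cassette and take the crop from the wrist camera there.

```bash
cat > h.py <<'E'
from rig import robot
import numpy as np,cv2
from scipy.spatial.transform import Rotation as R
def plan(goal,yaw,clo=-1,step=.04,turn=7.0,start=None,n=None):
    """rows to TCP goal, tool pointing down, yaw (deg) = world angle of the tool's y; modulo 180"""
    o=robot.get_obs(); p=np.array(o['position']);M=R.from_quat(o['tool_rot']).as_matrix()
    if start is not None:p=np.array(start[0])
    a=np.degrees(np.arctan2(M[1,1],M[0,1])) if start is None else start[1]
    d=(yaw-a+90)%180-90; g=np.array(goal)-p
    n=n or int(max(np.ceil(np.linalg.norm(g)/step),np.ceil(abs(d)/turn),1))
    print('from',p.round(4),round(a,1),'rows',n)
    for i in range(n):
        y=np.radians(a+d*i/n); ty=np.array([np.cos(y),np.sin(y),0]); tx=np.array([-np.sin(y),np.cos(y),0])
        # tool x = y cross z with z=-Z
        tx=np.cross(ty,[0,0,-1]); s=g/n
        print([clo,round(float(s@tx),4),round(float(s@ty),4),round(float(-s[2]),4),round(-d/n,2)])
def wproj(pic,o,P):
    M=np.eye(4);M[:3,:3]=R.from_quat(o['tool_rot']).as_matrix();M[:3,3]=o['position']
    C=np.linalg.inv(M@np.array(pic['mount']))
    return cv2.projectPoints(np.float64(P).reshape(-1,3),cv2.Rodrigues(C[:3,:3])[0],C[:3,3],pic['intrinsics'],np.float64(pic['dist']))[0].reshape(-1,2)
def unproj(pic,uv,z,o=None):
    u=cv2.undistortPoints(np.float64(uv).reshape(-1,1,2),pic['intrinsics'],np.float64(pic['dist'])).reshape(-1,2)
    rays=np.c_[u,np.ones(len(u))]
    if o is not None:
        M=np.eye(4);M[:3,:3]=R.from_quat(o['tool_rot']).as_matrix();M[:3,3]=o['position'];C=M@np.array(pic['mount'])
        Rm,c=C[:3,:3],C[:3,3]
    else:
        Rm=cv2.Rodrigues(np.float64(pic['rvec']))[0].T;c=-Rm@np.float64(pic['tvec']).ravel()
    w=rays@Rm.T; return c+w*((z-c[2])/w[:,2])[:,None]
E
python3 -c "
from h import *
plan([.45,.026,.24],16)
p=robot.camera('wrist');print(np.array(p['mount']).round(3).tolist(),p['intrinsics'])"
```

```text
from [ 0.2101 -0.5886  0.2225] -70.4 rows 17
[-1, 0.0254, -0.0293, -0.001, np.float64(-5.08)]
[-1, 0.0279, -0.0269, -0.001, np.float64(-5.08)]
[-1, 0.0302, -0.0244, -0.001, np.float64(-5.08)]
[-1, 0.0323, -0.0216, -0.001, np.float64(-5.08)]
[-1, 0.034, -0.0186, -0.001, np.float64(-5.08)]
[-1, 0.0356, -0.0156, -0.001, np.float64(-5.08)]
[-1, 0.0368, -0.0124, -0.001, np.float64(-5.08)]
[-1, 0.0377, -0.009, -0.001, np.float64(-5.08)]
[-1, 0.0384, -0.0057, -0.001, np.float64(-5.08)]
[-1, 0.0387, -0.0022, -0.001, np.float64(-5.08)]
[-1, 0.0388, 0.0012, -0.001, np.float64(-5.08)]
[-1, 0.0385, 0.0046, -0.001, np.float64(-5.08)]
[-1, 0.038, 0.008, -0.001, np.float64(-5.08)]
[-1, 0.0371, 0.0113, -0.001, np.float64(-5.08)]
[-1, 0.036, 0.0146, -0.001, np.float64(-5.08)]
[-1, 0.0345, 0.0177, -0.001, np.float64(-5.08)]
[-1, 0.0328, 0.0207, -0.001, np.float64(-5.08)]
[[0.0, -0.96, -0.28, 0.077], [1.0, 0.0, -0.001, 0.0], [0.001, -0.28, 0.96, -0.163], [0.0, 0.0, 0.0, 1.0]] [[314.41960822   0.         249.53021529]
 [  0.         314.41960822 186.93761177]
 [  0.           0.           1.        ]]
```

Emit:
{"name": "servo_tool", "arguments": {"rows": [-1, 0.0254, -0.0293, -0.001, -5.1, -1, 0.028, -0.027, -0.001, -5.1, -1, 0.03, -0.0244, -0.001, -5.1, -1, 0.0323, -0.0216, -0.001, -5.1, -1, 0.034, -0.0186, -0.001, -5.1]}}

```text
time: 1.77
position: [0.2806, -0.4062, 0.2276]
tool_rot: [0.923, 0.385, 0.0, 0.0]
ft_force: [0.7, -1.0, -1.0]
grip_width: 0.0871
grip_force: 0.0
```

Emit:
{"name": "servo_tool", "arguments": {"rows": [-1, 0.0356, -0.0156, -0.001, -5.1, -1, 0.0368, -0.0124, -0.001, -5.1, -1, 0.0377, -0.009, -0.001, -5.1, -1, 0.0384, -0.0057, -0.001, -5.1, -1, 0.0387, -0.0022, -0.001, -5.1]}}

```text
time: 2.18
position: [0.3508, -0.2253, 0.2329]
tool_rot: [0.815, 0.58, 0.0, 0.0]
ft_force: [0.5, 0.5, 0.7]
grip_width: 0.0869
grip_force: 0.0
```

Emit:
{"name": "servo_tool", "arguments": {"rows": [-1, 0.0388, 0.0012, -0.001, -5.1, -1, 0.0385, 0.0046, -0.001, -5.1, -1, 0.038, 0.008, -0.001, -5.1, -1, 0.037, 0.0113, -0.001, -5.1, -1, 0.036, 0.0146, -0.001, -5.1]}}

```text
time: 2.6
position: [0.4206, -0.0441, 0.238]
tool_rot: [0.667, 0.745, 0.0, 0.0]
ft_force: [1.4, -0.0, -0.2]
grip_width: 0.0872
grip_force: 0.0
```

Emit:
{"name": "servo_tool", "arguments": {"rows": [-1, 0.0345, 0.0177, -0.001, -5.1, -1, 0.0328, 0.0207, -0.001, -5.1, -1, 0, 0, 0, 0, -1, 0, 0, 0, 0]}}

```text
time: 2.93
position: [0.4484, 0.0284, 0.2397]
tool_rot: [0.598, 0.802, 0.0, 0.0]
ft_force: [-0.0, -0.1, -0.3]
grip_width: 0.0872
grip_force: 0.0
```

Run:
```python
from h import *
o=robot.get_obs();print(o['time'],o['position'])
p=robot.camera('wrist');im=p['pixels']
cv2.imwrite('pics/w1.png',cv2.resize(im[:,:,::-1],(800,600)))
hsv=cv2.cvtColor(im,cv2.COLOR_RGB2HSV);m=cv2.inRange(hsv,(50,100,50),(85,255,255))
n,l,st,c=cv2.connectedComponentsWithStats(m)
for i in range(1,n):
    if st[i,4]>60:
        q=np.argwhere(l==i)[:,::-1].astype(np.float32); b=cv2.minAreaRect(q); print(st[i],c[i],b)
        w=unproj(p,cv2.boxPoints(b),.115,o);print(w.round(4).tolist(),w.mean(0).round(4))
for q in('cassette_green','holder_green','holder_blue','holder_yellow','holder_orange'):print(q,[(np.round(d['at'],3).tolist(),round(d['score'],2)) for d in robot.place_of(p,q)[:2]])
```

```text
2.9333 [0.44838542 0.02839089 0.23972576]
[254 162  16  44 574] [261.37630662 183.59059233] ((261.5, 183.5), (43.0, 15.0), 90.0)
[[0.4475, 0.0458, 0.115], [0.4609, 0.0497, 0.115], [0.4737, 0.0094, 0.115], [0.4598, 0.0052, 0.115]] [0.4605 0.0275 0.115 ]
[166 298  36  35 688] [184.69622093 315.80087209] ((183.9980010986328, 316.0802001953125), (19.446245193481445, 44.67741394042969), 57.7243537902832)
[[0.4006, -0.1489, 0.115], [0.4324, -0.1088, 0.115], [0.448, -0.1253, 0.115], [0.4161, -0.1665, 0.115]] [ 0.4243 -0.1374  0.115 ]
cassette_green [([0.464, 0.021, 0.006], 0.95)]
holder_green []
holder_blue []
holder_yellow []
holder_orange [([0.552, 0.026, 0.01], 0.41)]
```

View pics/w1.png

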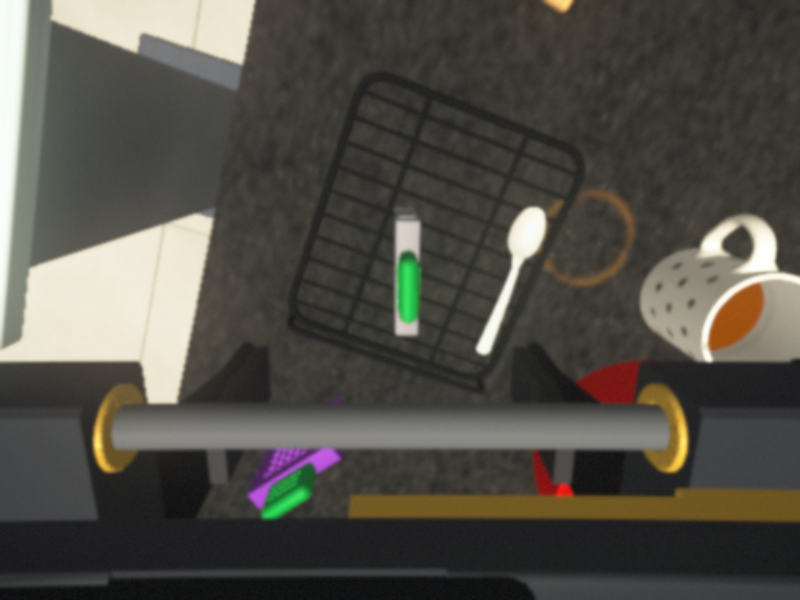

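The wrist picture is a close enlarged view. The grey cassette with the green tab stands on the drainer at (409,285), aligned with the fingers. The purple look-alike is at (290,475), off the grid. The grey one is the target, so I'll descend on it.

```bash
python3 -c "
from h import *
plan([.4605,.0272,.091],16.9)"
```

```text
from [0.4477 0.0252 0.2395] 16.2 rows 4
[-1, -0.0004, 0.0032, 0.0371, np.float64(-0.18)]
[-1, -0.0004, 0.0032, 0.0371, np.float64(-0.18)]
[-1, -0.0004, 0.0032, 0.0371, np.float64(-0.18)]
[-1, -0.0004, 0.0032, 0.0371, np.float64(-0.18)]
```

Emit:
{"name": "servo_tool", "arguments": {"rows": [-1, -0.001, 0.0033, 0.037, -0.2, -1, -0.001, 0.0033, 0.037, -0.2, -1, -0.001, 0.003, 0.037, -0.2, -1, 0, 0.0025, 0.02, 0, -1, 0, 0, 0, 0]}}

```text
time: 3.65
position: [0.458, 0.0263, 0.1051]
tool_rot: [0.596, 0.803, -0.002, -0.004]
ft_force: [-1.0, 0.1, -0.7]
grip_width: 0.087
grip_force: 0.0
```

```bash
cat > tab.py <<'E'
from h import *
import sys
o=robot.get_obs();print(o['time'],o['position'],o['grip_width'])
p=robot.camera('wrist');im=p['pixels']
cv2.imwrite('pics/%s.png'%sys.argv[1],cv2.resize(im[:,:,::-1],(800,600)))
hsv=cv2.cvtColor(im,cv2.COLOR_RGB2HSV);m=cv2.inRange(hsv,(50,100,50),(85,255,255))
n,l,st,c=cv2.connectedComponentsWithStats(m)
zt=float(sys.argv[2])
for i in range(1,n):
    if st[i,4]>100:
        q=np.argwhere(l==i)[:,::-1].astype(np.float32); b=cv2.minAreaRect(q); print(st[i])
        w=unproj(p,cv2.boxPoints(b),zt,o)
        t=R.from_quat(o['tool_rot']).inv().apply(w-o['position']);print(w.mean(0).round(4),'tool',t.round(4).tolist(),t.mean(0).round(4))
E
python3 tab.py w2 .115
```

```text
3.65 [0.45800155 0.02631396 0.1050918 ] 0.08703713565782283
[ 242  198   27   61 1430]
[0.4583 0.0358 0.115 ] tool [[0.026, -0.0038, -0.0098], [0.026, 0.0095, -0.0099], [-0.008, 0.01, -0.01], [-0.0081, -0.004, -0.0099]] [ 0.009   0.0029 -0.0099]
```

View pics/w2.png

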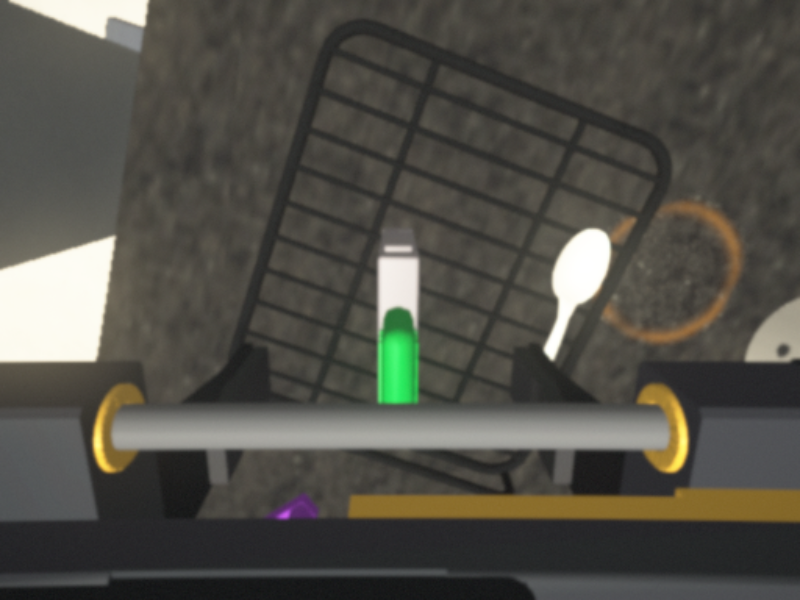

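The gripper's crossbar hides the far part of the tab, which spans rows 310-405 at column 398. The frame's near top edge at (398,257) is clear, so I'll use that for the position along the cassette.

Run:
```python
from h import *
o=robot.get_obs();print(o['position'])
p=robot.camera('wrist');s=.64
for uv,z in(([378,257],.083),([418,257],.083),([398,332],.115),([381,340],.115),([416,340],.115)):
    w=unproj(p,[np.array(uv)*s],z,o)[0];t=R.from_quat(o['tool_rot']).inv().apply(w-o['position']);print(w.round(4),t.round(4))
plan([.4605,.0272,.091],16.9)
```

```text
[0.45904185 0.02628782 0.10695663]
[0.4441 0.0596 0.083 ] [ 0.0362 -0.0046  0.0241]
[0.4589 0.0641 0.083 ] [0.0362 0.0109 0.024 ]
[0.4567 0.0438 0.115 ] [ 0.0174  0.0028 -0.008 ]
[0.452  0.0394 0.115 ] [ 0.0145 -0.003  -0.008 ]
[0.4633 0.0428 0.115 ] [ 0.0146  0.0088 -0.0081]
from [0.4602 0.0263 0.1083] 16.8 rows 1
[-1, 0.0008, 0.0005, 0.0173, np.float64(-0.07)]
```

Emit:
{"name": "servo_tool", "arguments": {"rows": [-1, -0.004, 0.002, 0.0085, 0, -1, 0, 0, 0.0085, 0, 0.7, 0, 0, 0, 0, 0.95, 0, 0, 0, 0, 0.95, 0, 0, 0, 0], "newtons": 25}}

```text
time: 4.17
position: [0.4637, 0.0238, 0.092]
tool_rot: [0.595, 0.804, 0.0, 0.0]
ft_force: [-0.5, -0.1, 0.3]
grip_width: 0.0743
grip_force: 0.0
```

Emit:
{"name": "servo_tool", "arguments": {"rows": [1, 0, 0, 0, 0, 1, 0, 0, 0, 0, 1, 0, 0, 0, 0, 1, 0, 0, 0, 0]}}

```text
time: 4.5
position: [0.4636, 0.0239, 0.0917]
tool_rot: [0.595, 0.804, 0.0, 0.0]
ft_force: [0.1, 0.4, -0.4]
grip_width: 0.0485
grip_force: 0.0
```

Emit:
{"name": "servo_tool", "arguments": {"rows": [1, 0, 0, 0, 0, 1, 0, 0, 0, 0, 1, 0, 0, 0, 0, 1, 0, 0, 0, 0, 1, 0, 0, 0, 0]}}

```text
time: 4.92
position: [0.4635, 0.0239, 0.0915]
tool_rot: [0.595, 0.804, -0.0, -0.0]
ft_force: [-0.0, -0.3, -0.3]
grip_width: 0.0148
grip_force: 0.0
```

Emit:
{"name": "servo_tool", "arguments": {"rows": [1, 0, 0, 0, 0, 1, 0, 0, 0, 0, 1, 0, 0, 0, 0]}}

```text
time: 5.17
position: [0.4634, 0.0239, 0.0915]
tool_rot: [0.595, 0.804, -0.0, -0.0]
ft_force: [-0.7, 0.6, 0.2]
grip_width: 0.0116
grip_force: 25.0
```

```bash
python3 -c "
from h import *
plan([.4637,.0238,.21],16.9)
print(robot.get_obs()['tool_rot'])
plan([.42,.3,.25],79,start=([.4637,.0238,.25],16.9))"
```

```text
from [0.4634 0.0239 0.0915] 16.9 rows 3
[-1, -0.0001, 0.0001, -0.0395, np.float64(0.01)]
[-1, -0.0001, 0.0001, -0.0395, np.float64(0.01)]
[-1, -0.0001, 0.0001, -0.0395, np.float64(0.01)]
[ 5.95226318e-01  8.03558093e-01 -5.69136464e-05 -1.32236813e-04]
from [0.4637 0.0238 0.25  ] 16.9 rows 9
[-1, 0.0308, 0.0043, -0.0, -6.9]
[-1, 0.03, 0.0079, -0.0, -6.9]
[-1, 0.0289, 0.0115, -0.0, -6.9]
[-1, 0.0273, 0.0149, -0.0, -6.9]
[-1, 0.0253, 0.018, -0.0, -6.9]
[-1, 0.0229, 0.021, -0.0, -6.9]
[-1, 0.0203, 0.0236, -0.0, -6.9]
[-1, 0.0173, 0.0258, -0.0, -6.9]
[-1, 0.0141, 0.0277, -0.0, -6.9]
```

Emit:
{"name": "servo_tool", "arguments": {"rows": [1, 0, 0, -0.01, 0, 1, 0, 0, -0.035, 0, 1, 0, 0, -0.04, 0, 1, 0, 0, -0.04, 0, 1, 0, 0, -0.035, 0]}}

```text
time: 5.58
position: [0.4632, 0.024, 0.2536]
tool_rot: [0.595, 0.804, 0.0, 0.0]
ft_force: [0.6, 0.2, -1.6]
grip_width: 0.012
grip_force: 25.0
```

```bash
python3 -c "
from h import *
o=robot.get_obs();print(o['grip_force'],o['grip_width'])
plan([.40,.33,.25],79,n=10,clo=1)"
```

```text
24.96297231700737 0.01198740639752548
from [0.4632 0.024  0.2536] 16.9 rows 10
[1, 0.0311, 0.0029, 0.0004, np.float64(-6.21)]
[1, 0.0306, 0.0062, 0.0004, np.float64(-6.21)]
[1, 0.0298, 0.0095, 0.0004, np.float64(-6.21)]
[1, 0.0286, 0.0127, 0.0004, np.float64(-6.21)]
[1, 0.027, 0.0157, 0.0004, np.float64(-6.21)]
[1, 0.0252, 0.0185, 0.0004, np.float64(-6.21)]
[1, 0.023, 0.0211, 0.0004, np.float64(-6.21)]
[1, 0.0206, 0.0235, 0.0004, np.float64(-6.21)]
[1, 0.018, 0.0256, 0.0004, np.float64(-6.21)]
[1, 0.0151, 0.0274, 0.0004, np.float64(-6.21)]
```

Emit:
{"name": "servo_tool", "arguments": {"rows": [1, 0.031, 0.003, 0, -6.2, 1, 0.0306, 0.0062, 0, -6.2, 1, 0.03, 0.0095, 0, -6.2, 1, 0.0286, 0.0127, 0, -6.2, 1, 0.027, 0.0157, 0, -6.2]}}

```text
time: 6.0
position: [0.4311, 0.1782, 0.2515]
tool_rot: [0.357, 0.934, -0.0, -0.0]
ft_force: [1.2, 0.7, -1.4]
grip_width: 0.0119
grip_force: 25.0
```

Emit:
{"name": "servo_tool", "arguments": {"rows": [1, 0.025, 0.0185, 0, -6.2, 1, 0.023, 0.021, 0, -6.2, 1, 0.0206, 0.0235, 0, -6.2, 1, 0.018, 0.0256, 0, -6.2, 1, 0.015, 0.0274, 0, -6.2]}}

```text
time: 6.42
position: [0.3997, 0.3312, 0.2512]
tool_rot: [0.094, 0.996, -0.0, -0.0]
ft_force: [1.8, -0.4, -1.6]
grip_width: 0.0119
grip_force: 25.0
```

Emit:
{"name": "servo_tool", "arguments": {"rows": [1, 0, 0, 0, 0, 1, 0, 0, 0, 0, 1, 0, 0, 0, 0, 1, 0, 0, 0, 0]}}

```text
time: 6.75
position: [0.4007, 0.3288, 0.2513]
tool_rot: [0.097, 0.995, -0.0, -0.0]
ft_force: [-0.3, -0.7, -1.7]
grip_width: 0.0116
grip_force: 25.0
```

Run:
```python
from h import *
o=robot.get_obs();print(o['time'],o['position'],o['tool_rot'])
p=robot.camera('wrist');im=p['pixels']
cv2.imwrite('pics/w3.png',cv2.resize(im[:,:,::-1],(800,600)))
np.savez('w3.npz',im=im,pos=o['position'],rot=o['tool_rot'])
for q in('holder_green','holder_blue','holder_yellow','holder_orange','cassette_blue','cassette_yellow'):print(q,[(np.round(d['at'],4).tolist(),round(d['score'],2)) for d in robot.place_of(p,q)[:2]])
```

```text
6.75 [0.40067284 0.32879732 0.25128412] [ 9.71858728e-02  9.95266075e-01 -4.75972619e-04 -3.46779628e-04]
holder_green [([0.468, 0.3072, 0.0107], 0.51)]
holder_blue [([0.4613, 0.2669, 0.0167], 0.8)]
holder_yellow [([0.4786, 0.3448, 0.0121], 0.66)]
holder_orange []
cassette_blue [([0.4646, 0.2707, 0.0191], 0.93), ([0.6601, 0.3296, -0.0009], 0.55)]
cassette_yellow [([0.4817, 0.3487, 0.0191], 0.95)]
```

View pics/w3.png

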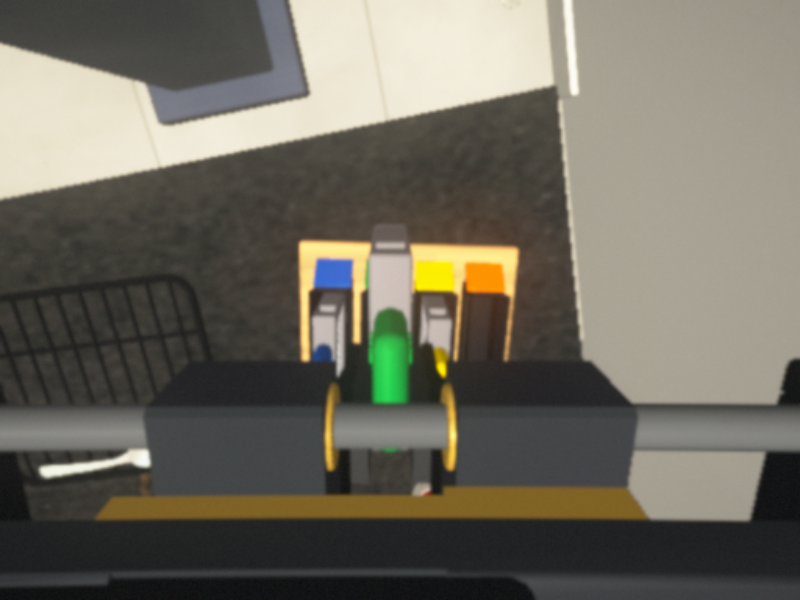

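Run:
```python
import numpy as np,cv2
im=np.load('w3.npz')['im'][140:240,185:340]
g=np.clip(im.astype(float)*1.3,0,255).astype(np.uint8)
cv2.imwrite('pics/w3c.png',cv2.resize(g[:,:,::-1],None,fx=5,fy=5,interpolation=cv2.INTER_CUBIC))
```

```text
(no output)
```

View pics/w3c.png

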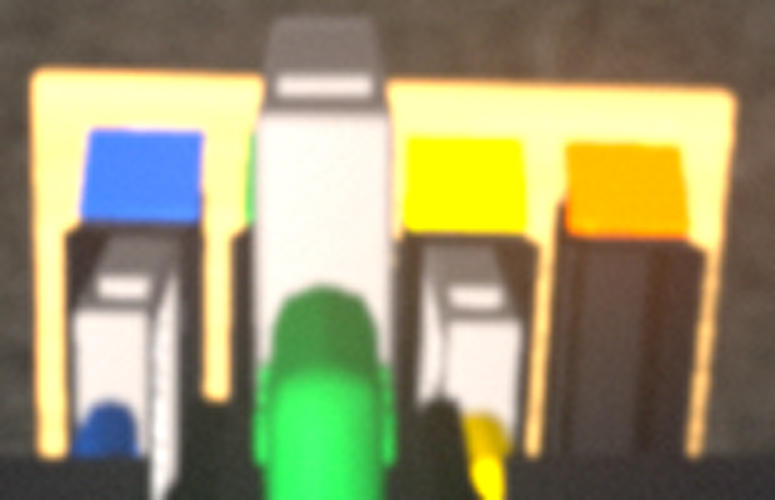

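The held cassette hides the green slot. The blue, yellow and orange tags show at crop (147,130), (466,139) and (624,146), and a sliver of green shows at x=250, in the gap where a 40 mm spacing puts it. The near edges of the stored frames, at rows 308 and 318, give the stand's pose relative to the held one.

```bash
cat > fit.py <<'E'
from h import *
d=np.load('w3.npz');o={'position':d['pos'],'tool_rot':d['rot']}
p=robot.camera('wrist')
f=lambda c,z:unproj(p,np.float64(c)/5+[185,140],z,o)
b=f([(76,308),(152,308)],.095);y=f([(448,318),(521,318)],.095);h=f([(257,110),(388,112)],.2428)
tg=f([(92,128),(203,131),(407,138),(525,140),(567,145),(681,148)],.02)
bd=f([(32,70),(737,90)],.014)
for n,v in(('b',b),('y',y),('h',h),('tag',tg),('board',bd)):print(n,v[:,:2].round(4).tolist(),[round(float(np.linalg.norm(v[i+1]-v[i])),4) for i in range(len(v)-1)])
ang=lambda v:np.degrees(np.arctan2(v[1],v[0]))
print(ang(y.mean(0)-b.mean(0)),ang(bd[1]-bd[0]),ang(h[1]-h[0]),ang(tg[4:].mean(0)-tg[:2].mean(0)))
print('dist b-y',np.linalg.norm(y.mean(0)-b.mean(0)))
a=np.radians(77); ax=np.array([np.sin(a),-np.cos(a)])
print('slot centre',((b.mean(0)+y.mean(0))/2)[:2]+.04*ax, 'held edge', h.mean(0)[:2], 'tool', R.from_quat(o['tool_rot']).inv().apply(h.mean(0)-o['position']))
E
python3 fit.py
```

```text
b [[0.4222, 0.2704], [0.4253, 0.2863]] [0.0162]
y [[0.4398, 0.3481], [0.4428, 0.3634]] [0.0156]
h [[0.3589, 0.3293], [0.3619, 0.3435]] [0.0145]
tag [[0.3984, 0.2687], [0.4046, 0.2963], [0.4165, 0.3472], [0.4229, 0.3768], [0.4262, 0.3871], [0.4327, 0.4156]] [0.0284, 0.0523, 0.0302, 0.0109, 0.0292]
board [[0.3817, 0.256], [0.4219, 0.4328]] [0.1813]
77.23493338433441 77.20767720326305 77.97418572305791 76.76834032983555
dist b-y 0.07936439085223171
slot centre [0.47147576 0.30802383] held edge [0.36036851 0.33640625] tool [ 0.04100985 -0.00032313  0.00850897]
```

```bash
python3 -c "
from h import *
plan([.4725,.308,.2],77.2,clo=1)
plan([.4725,.308,.145],77.2,clo=1,start=([.4725,.308,.2],77.2),step=.03)"
```

```text
from [0.401  0.3295 0.2516] 78.9 rows 3
[1, -0.0248, -0.0024, 0.0172, np.float64(0.56)]
[1, -0.0248, -0.0022, 0.0172, np.float64(0.56)]
[1, -0.0248, -0.002, 0.0172, np.float64(0.56)]
from [0.4725 0.308  0.2   ] 77.2 rows 2
[1, 0.0, 0.0, 0.0275, -0.0]
[1, 0.0, 0.0, 0.0275, -0.0]
```

Emit:
{"name": "servo_tool", "arguments": {"rows": [1, -0.0248, -0.0024, 0.017, 0.6, 1, -0.0248, -0.0022, 0.017, 0.6, 1, -0.0248, -0.002, 0.017, 0.5, 1, 0, 0, 0.02, 0, 1, 0, 0, 0.02, 0]}}

```text
time: 7.57
position: [0.4745, 0.3079, 0.1599]
tool_rot: [0.112, 0.994, 0.0, 0.001]
ft_force: [-0.9, 0.3, -1.8]
grip_width: 0.0117
grip_force: 25.0
```

Emit:
{"name": "servo_tool", "arguments": {"rows": [1, 0, 0, 0.01, 0, 1, 0, 0, 0, 0, 1, 0, 0, 0, 0]}}

```text
time: 7.82
position: [0.4721, 0.3084, 0.1504]
tool_rot: [0.111, 0.994, -0.0, -0.0]
ft_force: [0.3, 0.4, -0.6]
grip_width: 0.012
grip_force: 25.0
```

Run:
```python
from h import *
plan([.4725,.308,.149],77.2,clo=1)
o=robot.get_obs()
p=robot.camera('wrist');im=p['pixels'][70:220,170:330]
np.savez('w4.npz',im=p['pixels'],pos=o['position'],rot=o['tool_rot'])
g=np.clip(im.astype(float)*1.4,0,255).astype(np.uint8)
cv2.imwrite('pics/w4c.png',cv2.resize(g[:,:,::-1],None,fx=4,fy=4,interpolation=cv2.INTER_CUBIC))
```

```text
from [0.4721 0.3084 0.1504] 77.2 rows 1
[1, -0.0005, -0.0003, 0.0014, np.float64(0.05)]
```

View pics/w4c.png

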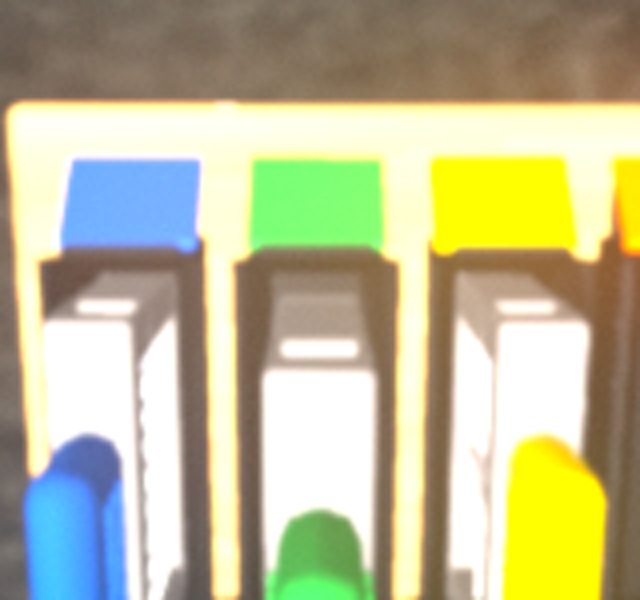

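The green tag (crop 318,205) is directly ahead of the held cassette, and the stand's edge is level in the picture, so the yaw matches. I'll check the offsets.

Run:
```python
from h import *
d=np.load('w4.npz');o={'position':d['pos'],'tool_rot':d['rot']}
p=robot.camera('wrist');Ri=R.from_quat(o['tool_rot']).inv()
f=lambda c,z:Ri.apply(unproj(p,np.float64(c)/4+[170,70],z,o)-o['position']).round(4)[:,:2]
for n,c,z in(('blue',[(45,320),(133,320)],.095),('yel',[(498,322),(588,322)],.095),('held',[(263,370),(376,370)],.1419),('tags',[(72,160),(198,160),(252,160),(380,160),(431,160),(566,160)],.02),('holder wall outer',[(238,255),(396,255)],.05)):
    v=f(c,z);print(n,v.tolist(),v.mean(0))
```

```text
blue [[0.0399, -0.0479], [0.0399, -0.0326]] [ 0.0399  -0.04025]
yel [[0.0396, 0.0311], [0.0396, 0.0468]] [0.0396  0.03895]
held [[0.0408, -0.0079], [0.0408, 0.0077]] [ 0.0408 -0.0001]
tags [[0.0637, -0.0559], [0.0638, -0.0274], [0.0638, -0.0152], [0.0638, 0.0137], [0.0638, 0.0252], [0.0638, 0.0557]] [ 0.06378333 -0.00065   ]
holder wall outer [[0.046, -0.0169], [0.046, 0.0159]] [ 0.046  -0.0005]
```

Within 1 mm, so I'll lower it.

Emit:
{"name": "servo_tool", "arguments": {"rows": [1, -0.001, -0.0005, 0.008, 0, 1, 0, 0, 0.008, 0, 1, 0, 0, 0.008, 0, 1, 0, 0, 0.007, 0, 1, 0, 0, 0.006, 0]}}

```text
time: 8.33
position: [0.4727, 0.3075, 0.1125]
tool_rot: [0.111, 0.994, -0.0, -0.0]
ft_force: [0.0, 0.7, -1.1]
grip_width: 0.0122
grip_force: 25.0
```

Emit:
{"name": "servo_tool", "arguments": {"rows": [1, 0, 0, 0.005, 0, 1, 0, 0, 0.003, 0, 1, 0, 0, 0.002, 0, 1, 0, 0, 0, 0]}}

```text
time: 8.67
position: [0.4732, 0.3078, 0.1037]
tool_rot: [0.111, 0.994, 0.0, 0.0]
ft_force: [-0.6, 0.6, -0.9]
grip_width: 0.0117
grip_force: 25.0
```

Emit:
{"name": "servo_tool", "arguments": {"rows": [1, 0, 0, 0.001, 0, 1, 0, 0, 0.0005, 0, 1, 0, 0, 0, 0]}}

```text
time: 8.92
position: [0.4734, 0.3078, 0.1037]
tool_rot: [0.111, 0.994, 0.0, 0.0]
ft_force: [-1.7, -0.8, 8.0]
grip_width: 0.0115
grip_force: 25.0
```

The wrist force rose to 8 N at the expected height, so it is on the slot floor. I'll release with a small opening.

Emit:
{"name": "servo_tool", "arguments": {"rows": [0.5, 0, 0, 0, 0, 0.5, 0, 0, 0, 0, 0.5, 0, 0, 0, 0]}}

```text
time: 9.17
position: [0.4735, 0.3078, 0.1022]
tool_rot: [0.111, 0.994, 0.0, 0.0]
ft_force: [-0.1, -0.3, -0.4]
grip_width: 0.0201
grip_force: 0.0
```

Emit:
{"name": "servo_tool", "arguments": {"rows": [0.5, 0, 0, -0.005, 0, 0.5, 0, 0, -0.015, 0, 0.5, 0, 0, -0.03, 0, 0.5, 0, 0, -0.04, 0, 0.5, 0, 0, -0.04, 0]}}

```text
time: 9.58
position: [0.4723, 0.3073, 0.2327]
tool_rot: [0.111, 0.994, -0.001, -0.001]
ft_force: [1.1, 0.1, -0.8]
grip_width: 0.0217
grip_force: 0.0
```

Run:
```python
from h import *
o=robot.get_obs();print(o['time'],o['position'],o['grip_width'])
p=robot.camera('wrist')
for q in('cassette_green','holder_green','cassette_blue','cassette_yellow'):print(q,[(np.round(d['at'],4).tolist(),round(d['score'],2)) for d in robot.place_of(p,q)[:2]])
im=p['pixels'][120:270,170:330];g=np.clip(im.astype(float)*1.3,0,255).astype(np.uint8)
cv2.imwrite('pics/w5c.png',cv2.resize(g[:,:,::-1],None,fx=3.5,fy=3.5,interpolation=cv2.INTER_CUBIC))
t=robot.camera('top');s=robot.camera('scene')
for n,c in(('top',t),('scene',s)):
  for q in('plunger_knob','dicer','cassette_orange'):print(n,q,[(np.round(d['at'],4).tolist(),round(d['score'],2)) for d in robot.place_of(c,q)[:2]])
```

```text
9.5833 [0.47232048 0.30728287 0.23265638] 0.021657040628130106
cassette_green [([0.4734, 0.306, 0.0194], 0.68)]
holder_green [([0.4703, 0.3071, 0.0125], 0.91)]
cassette_blue [([0.4632, 0.2691, 0.0151], 0.68)]
cassette_yellow [([0.4773, 0.3489, 0.0197], 0.86)]
top plunger_knob [([0.4318, -0.2726, 0.0922], 0.41)]
top dicer [([0.5329, -0.3533, -0.004], 0.62), ([0.4382, -0.3626, 0.0348], 0.6)]
top cassette_orange [([0.4374, -0.3644, 0.0347], 0.72)]
scene plunger_knob [([0.4284, -0.2773, 0.0925], 0.38)]
scene dicer [([0.5385, -0.3459, 0.002], 0.85)]
scene cassette_orange [([0.4425, -0.3592, 0.0365], 0.57)]
```

View pics/w5c.png

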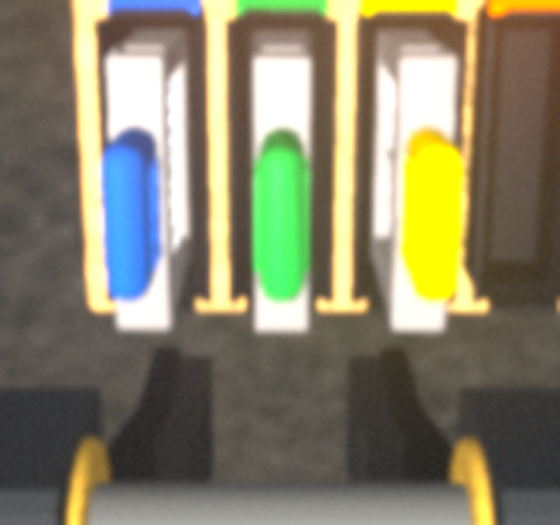

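The green cassette sits level and in line with its stored neighbours, its tab at crop (282,215) and its frame ends in their rows. On to the knob.

```bash
python3 -c "
from h import *
plan([.43,-.255,.235],5,clo=-0.2,n=15)"
```

```text
from [0.4729 0.3075 0.2312] 77.2 rows 15
[-0.2, -0.0055, -0.0372, -0.0003, np.float64(4.82)]
[-0.2, -0.0086, -0.0366, -0.0003, np.float64(4.82)]
[-0.2, -0.0116, -0.0358, -0.0003, np.float64(4.82)]
[-0.2, -0.0146, -0.0347, -0.0003, np.float64(4.82)]
[-0.2, -0.0175, -0.0333, -0.0003, np.float64(4.82)]
[-0.2, -0.0202, -0.0317, -0.0003, np.float64(4.82)]
[-0.2, -0.0228, -0.0299, -0.0003, np.float64(4.82)]
[-0.2, -0.0252, -0.0279, -0.0003, np.float64(4.82)]
[-0.2, -0.0275, -0.0257, -0.0003, np.float64(4.82)]
[-0.2, -0.0295, -0.0233, -0.0003, np.float64(4.82)]
[-0.2, -0.0314, -0.0207, -0.0003, np.float64(4.82)]
[-0.2, -0.033, -0.018, -0.0003, np.float64(4.82)]
[-0.2, -0.0344, -0.0152, -0.0003, np.float64(4.82)]
[-0.2, -0.0356, -0.0122, -0.0003, np.float64(4.82)]
[-0.2, -0.0365, -0.0092, -0.0003, np.float64(4.82)]
```

Emit:
{"name": "servo_tool", "arguments": {"rows": [0.4, -0.0055, -0.037, 0, 4.8, 0.2, -0.0086, -0.0366, 0, 4.8, -0.2, -0.0116, -0.0358, 0, 4.8, -0.2, -0.0146, -0.0347, 0, 4.8, -0.2, -0.0175, -0.0333, 0, 4.8]}}

```text
time: 10.65
position: [0.4585, 0.1189, 0.2319]
tool_rot: [0.317, 0.948, -0.0, -0.0]
ft_force: [0.4, -0.6, -0.1]
grip_width: 0.0449
grip_force: 0.0
```

Emit:
{"name": "servo_tool", "arguments": {"rows": [-0.2, -0.02, -0.0317, 0, 4.8, -0.2, -0.0228, -0.03, 0, 4.8, -0.2, -0.025, -0.028, 0, 4.8, -0.2, -0.0275, -0.0257, 0, 4.8, -0.2, -0.0295, -0.0233, 0, 4.8]}}

```text
time: 11.07
position: [0.4442, -0.0688, 0.2321]
tool_rot: [0.507, 0.862, 0.0, 0.0]
ft_force: [1.1, -1.0, -0.5]
grip_width: 0.0521
grip_force: 0.0
```

Emit:
{"name": "servo_tool", "arguments": {"rows": [-0.2, -0.0314, -0.0207, 0, 4.8, -0.2, -0.033, -0.018, 0, 4.8, -0.2, -0.0344, -0.0152, 0, 4.8, -0.2, -0.0356, -0.012, 0, 4.8, -0.2, -0.0365, -0.009, 0, 4.8]}}

```text
time: 11.48
position: [0.4309, -0.2565, 0.232]
tool_rot: [0.676, 0.737, 0.0, -0.0]
ft_force: [0.2, 1.0, -0.5]
grip_width: 0.0521
grip_force: 0.0
```

Emit:
{"name": "servo_tool", "arguments": {"rows": [-0.2, 0, 0, 0, 0, -0.2, 0, 0, 0, 0, -0.2, 0, 0, 0, 0, -0.2, 0, 0, 0, 0]}}

```text
time: 11.82
position: [0.4311, -0.253, 0.2317]
tool_rot: [0.673, 0.739, 0.0, -0.001]
ft_force: [0.2, 1.0, -0.1]
grip_width: 0.0523
grip_force: 0.0
```

Run:
```python
from h import *
o=robot.get_obs();print(o['time'],o['position'],o['tool_rot'],o['grip_width'])
p=robot.camera('wrist');im=p['pixels']
np.savez('w6.npz',im=im,pos=o['position'],rot=o['tool_rot'])
for q in('plunger_knob','dicer','cassette_orange'):print(q,[(np.round(d['at'],4).tolist(),round(d['score'],2)) for d in robot.place_of(p,q)[:2]])
hsv=cv2.cvtColor(im,cv2.COLOR_RGB2HSV);m=cv2.inRange(hsv,(0,150,80),(6,255,255))|cv2.inRange(hsv,(174,150,80),(180,255,255))
n,l,st,c=cv2.connectedComponentsWithStats(m)
for i in range(1,n):
    if st[i,4]>60:
        b=cv2.minAreaRect(np.argwhere(l==i)[:,::-1].astype(np.float32));w=unproj(p,cv2.boxPoints(b),.094,o);print(st[i],b,w.round(4).tolist(),w.mean(0).round(4))
cv2.imwrite('pics/w6.png',cv2.resize(im[:,:,::-1],(800,600)))
```

```text
11.8167 [ 0.4310733  -0.25301076  0.23173229] [ 6.73455078e-01  7.39227609e-01  1.71444027e-04 -8.78279919e-04] 0.05230496679551905
plunger_knob [([0.4292, -0.2754, 0.0915], 0.81), ([0.4388, -0.3606, 0.0377], 0.39)]
dicer [([0.5337, -0.3477, -0.0021], 0.74)]
cassette_orange [([0.4381, -0.3632, 0.04], 0.82)]
[ 439    0   73  114 6991] ((475.0, 56.5), (113.0, 72.0), 90.0) [[0.5743, -0.0872, 0.094], [0.6327, -0.0829, 0.094], [0.6632, -0.1714, 0.094], [0.599, -0.1769, 0.094]] [ 0.6173 -0.1296  0.094 ]
[232 184  28  31 671] ((245.5, 199.0), (30.0, 27.0), 90.0) [[0.4143, -0.2624, 0.094], [0.441, -0.2599, 0.094], [0.4442, -0.2915, 0.094], [0.4168, -0.294, 0.094]] [ 0.4291 -0.2769  0.094 ]
```

View pics/w6.png

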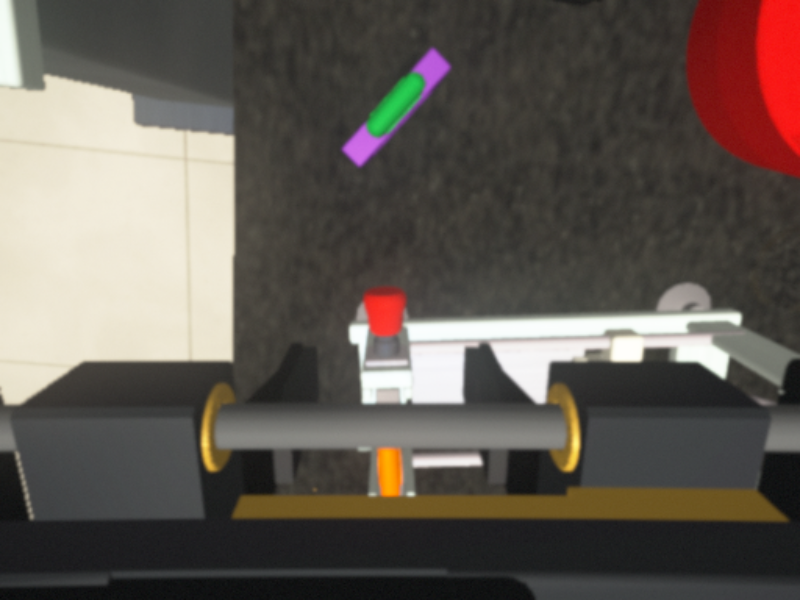

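The red knob is at (385,312). It measures (0.429,-0.276) at z 0.094, as stated, and the dicer's edge gives its x axis at about 7.5°.

```bash
python3 -c "
from h import *
plan([.4292,-.2775,.2],7.5,clo=-.2)"
```

```text
from [ 0.4316 -0.2533  0.2322] 5.4 rows 2
[-0.2, -0.0119, -0.0023, 0.0161, np.float64(-1.07)]
[-0.2, -0.0119, -0.0025, 0.0161, np.float64(-1.07)]
```

Emit:
{"name": "servo_tool", "arguments": {"rows": [-0.2, -0.012, -0.0023, 0.016, -1, -0.2, -0.012, -0.0025, 0.016, -1.1, -0.2, 0, 0, 0.03, 0, -0.2, 0, 0, 0.03, 0, -0.2, 0, 0, 0.02, 0]}}

```text
time: 12.43
position: [0.4286, -0.2778, 0.1182]
tool_rot: [0.66, 0.751, 0.0, -0.001]
ft_force: [-0.4, 0.6, -1.1]
grip_width: 0.052
grip_force: 0.0
```

```bash
python3 -c "
from h import *
plan([.4292,-.2775,.075],7.5,clo=-.2,step=.015)
p=robot.camera('wrist');o=robot.get_obs();print(o['ft_force'],[(np.round(d['at'],4).tolist(),round(d['score'],2)) for d in robot.place_of(p,'plunger_knob')[:2]])"
```

```text
from [ 0.4286 -0.2778  0.1182] 7.4 rows 3
[-0.2, 0.0001, 0.0002, 0.0144, np.float64(-0.03)]
[-0.2, 0.0001, 0.0002, 0.0144, np.float64(-0.03)]
[-0.2, 0.0001, 0.0002, 0.0144, np.float64(-0.03)]
[-0.56964555 -0.2273984  -2.30244124] [([0.4275, -0.2763, 0.0937], 0.83)]
```

Emit:
{"name": "servo_tool", "arguments": {"rows": [-0.2, 0, 0, 0.0145, 0, -0.2, 0, 0, 0.0145, 0, -0.2, 0, 0, 0.0145, 0, 1, 0, 0, 0, 0, 1, 0, 0, 0, 0], "newtons": 50}}

```text
time: 12.95
position: [0.4295, -0.2789, 0.0773]
tool_rot: [0.66, 0.751, -0.0, 0.0]
ft_force: [0.6, 0.3, 0.3]
grip_width: 0.0452
grip_force: 0.0
```

Emit:
{"name": "servo_tool", "arguments": {"rows": [1, 0, 0, 0, 0, 1, 0, 0, 0, 0, 1, 0, 0, 0, 0, 1, 0, 0, 0, 0, 1, 0, 0, 0, 0]}}

```text
time: 13.37
position: [0.43, -0.2793, 0.0776]
tool_rot: [0.661, 0.751, 0.0, 0.001]
ft_force: [2.5, 2.3, 4.3]
grip_width: 0.0237
grip_force: 49.4
```

Gripped at 23.7 mm. Now pulling along the tool's +x in small steps.

Emit:
{"name": "servo_tool", "arguments": {"rows": [1, 0.003, 0, 0, 0, 1, 0.003, 0, 0, 0, 1, 0.003, 0, 0, 0, 1, 0.003, 0, 0, 0, 1, 0, 0, 0, 0]}}

```text
time: 13.78
position: [0.4293, -0.2716, 0.0777]
tool_rot: [0.66, 0.752, -0.002, 0.005]
ft_force: [-2.0, -9.7, 2.5]
grip_width: 0.0238
grip_force: 50.1
```

Emit:
{"name": "servo_tool", "arguments": {"rows": [1, 0.002, 0, 0, 0, 1, 0.001, 0, 0, 0, 1, 0, 0, 0, 0, 1, 0, 0, 0, 0, 1, 0, 0, 0, 0]}}

```text
time: 14.2
position: [0.429, -0.2696, 0.0777]
tool_rot: [0.66, 0.751, -0.002, 0.005]
ft_force: [-2.6, -10.8, 2.6]
grip_width: 0.0237
grip_force: 50.2
```

The tool has moved 9.7 mm and the force of 10.8 N fits the spring, so there is no slip. The arm gives a little, so I'll pull further to the stop.

Emit:
{"name": "servo_tool", "arguments": {"rows": [1, 0.002, 0, 0, 0, 1, 0.002, 0, 0, 0, 1, 0.001, 0, 0, 0, 1, 0, 0, 0, 0, 1, 0, 0, 0, 0]}}

```text
time: 14.62
position: [0.4285, -0.2655, 0.0778]
tool_rot: [0.66, 0.752, -0.003, 0.006]
ft_force: [-3.6, -13.8, 1.4]
grip_width: 0.0235
grip_force: 50.4
```

Emit:
{"name": "servo_tool", "arguments": {"rows": [1, 0.001, 0, 0, 0, 1, 0.001, 0, 0, 0, 1, 0.001, 0, 0, 0, 1, 0, 0, 0, 0, 1, 0, 0, 0, 0]}}

```text
time: 15.03
position: [0.4287, -0.2653, 0.0779]
tool_rot: [0.659, 0.752, -0.004, 0.008]
ft_force: [-6.1, -19.7, -2.5]
grip_width: 0.0236
grip_force: 50.9
```

At the stop: the tool has travelled 14 mm, and the force is rising without further motion. I'll hold and check.

Emit:
{"name": "servo_tool", "arguments": {"rows": [1, 0, 0, 0, 0, 1, 0, 0, 0, 0, 1, 0, 0, 0, 0, 1, 0, 0, 0, 0, 1, 0, 0, 0, 0]}}

```text
time: 15.45
position: [0.4286, -0.2653, 0.0779]
tool_rot: [0.659, 0.752, -0.004, 0.008]
ft_force: [-6.3, -20.3, -1.8]
grip_width: 0.024
grip_force: 50.8
```

Run:
```python
from h import *
p=robot.camera('wrist');t=robot.camera('top');o=robot.get_obs();print(o['position'],o['ft_force'],o['grip_width'],o['grip_force'])
for n,c in(('w',p),('t',t)):
  for q in('plunger_knob','cassette_orange'):print(n,q,[(np.round(d['at'],4).tolist(),round(d['score'],2)) for d in robot.place_of(c,q)[:2]])
```

```text
[ 0.42863934 -0.26529338  0.0778413 ] [ -6.37815743 -19.6067127   -1.69262823] 0.023632416683852422 50.84764150332376
w plunger_knob [([0.4265, -0.2625, 0.0949], 0.59)]
w cassette_orange []
t plunger_knob []
t cassette_orange []
```

The knob is now at y = -0.2625, about 14 mm out from where it was, and the hold is steady.

```bash
python3 -c "
from rig import robot
print(robot.hand_in())"
```

```text
the job is handed in; nothing more can be done
None
```

The green cassette is lowered fully into its green-tagged slot and released, the lock plunger is held at its stop (about 14 mm out by tool travel), and the job is handed in; the hand-in call returned no verdict.

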